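Pin a fixture plate and hold it out over the stand's edge

ROBOT

A 6-joint arm with a two-finger parallel gripper is mounted at the origin on a cart in front of the work surface, level with it; the furniture and walls round the work are solid. World frame = base frame: x ahead of the robot, y to its left, z up, the work surface at z = 0. Lengths are in m, angles in rad, forces in N, time in s.
With the tool pointing down it reaches from about 0.225 to 0.875 m from the base axis. Payload 3.4 kg.
Tool frame: the origin (TCP) lies between the finger pads; the fingertips stand 22 mm ahead of it and the grasp point (between the pads) lies 3 mm ahead of it (manip.finger_overhang is the distance from the TCP to the fingertips, in m); z points along the fingers, y is the line along which they close (so a half turn about z gives the same grasp; the last joint's range is limited). The gripper opens to 85 mm and grips with 20 to 120 N. Pads are 22 mm wide; open, the fingers measure 114 mm over their backs; the gripper's body (76 mm by 85 mm) begins 54 mm behind the grasp point. The pads swing forward as they close: fully open they stand 13 mm farther back than shut.
Start: joints at [1.128, 0.276, 1.505, -0, 1.361, -0.121], TCP at [0.182, 0.546, 0.223] pointing down, gripper open.
Joint ranges: [-2.89, 2.89], [-0.75, 2.08], [0.22, 2.7], [-1.18, 4.32], [0.11, 2.71], [-2.7, 2.7]. Speed limits (rad/s): [2.57, 2.57, 3.14, 3.14, 3.14, 3.14].

INTERFACE

Orientations are given as a unit quaternion [w, x, y, z].
In Python, from rig import get_state, eyes, order, manip gives the robot as it stands.
- The arm moves only by the tool drive_tool, never from a script. Its argument "rows" is a list of rows, each a list of 4 numbers: the shift along the tool's x, y, z in units of 25 mm (1.0 is 25 mm), then the turn about the tool's z in units of 6 degrees (1.0 is 6 degrees). A call has exactly 8 rows; each row is the pose to reach, as a shift and turn from the pose commanded when the call began, along the tool's axes at that moment; what a row does not reach only later rows make up. A row lasts 1/12 s, in which the tool goes at most 41.7 mm and 7.16 degrees, less where a joint would pass 70% of its speed; a pose out of reach is approached as far as the arm can. A call with a gripper value outside its range is refused whole. "grip" is the finger opening in mm, from 0 to 85.4, set as the call begins (left out, the last holds). The fingers move at their own pace and stop on an object; "newtons" is the grip in N (left out, the last holds). Time passes only in rows, so rows that repeat a pose let the fingers close, or fill a call up. It gives the time, the measured TCP pose, the force, the opening and the grip force at its end, in the units of the state.
- get_state(): the state, without advancing time (a new reading comes with each control period).
- eyes.get_image(name): name is "scene" or "top"; returns (picture, depth): 384x512x3 uint8, red, green, blue; 384x512 float32, m along the optical axis (not along the pixel's ray), 0 where there is no reading.
- eyes.camera_info(name): a dict with "fx", "fy", "cx", "cy" (pixels), "R" (3x3) and "t" (3): a world point X has camera coordinates R X + t. Camera axes: x right, y down, z forward; pixel columns grow to the right and rows downward; lengths in m; the calibration is good to about 2 mm. A picture is of the moment at which its call begins. camera_info takes no time and is no camera call.
- order.sign_off(): hands the job in; it is judged then, once.
The state is a dict: "clock": time; "qpos": joint angles; "qd": joint speeds; "effort": joint torques, N m; "position": TCP position; "ee_rot": TCP orientation; "contact_force": force on the tool from outside, world axes, zero at the start; "moment": the same for the moment, N m; "width": finger opening in m; "gripper_force": force on a finger pad.
Only numpy, scipy, OpenCV 4.12 (cv2) and the standard library are available. Lean on these libraries where they do the work, as an engineer would, in place of code of your own. Each camera call takes 0.05 s, during which the arm holds its last target. There are 200 camera calls.

TASK

First take the brass guide pin from its grey holder, stand it upright and fully home in the hole of the blue block on the fixture plate, and let go of it. Then slide the plate outward along its stand, blue block first and without lifting it off, until the red line across the plate lies right over the outer edge of the stand, so that the pin can be screwed on from below. The plate would tip over there by itself: finish while still holding it by hand, level and still on the stand, with the pin standing in it free of the fingers; leave the other things on the bench where they are.

Things in the scene. Friction and masses are not known exactly. Their poses are not given: they have to be found in the camera images.
- stand: fixed grey slide stand, 210 long (its x) x 112 wide (y), top surface at 70 mm above the bench; origin: centre of its underside on the bench. Its +x is the outward direction, in which the plate is slid (it points roughly to the robot's left). Two yellow guide rails run along its whole length at y = +-42 to +-54 mm, 7 mm higher than the top; the plate lies between them with 2 mm play a side
- stand_edge (a point): middle of the stand's outer top edge, on the top surface (stand frame: x +105, y 0, z 70 mm); axes as the stand's
- plate: loose aluminium fixture plate, 220 (x) x 80 (y) x 8 mm, about 0.5 kg, lying on the stand; origin: centre of its underside; +x: its outer end, along the stand's +x. It bears a blue block with a hole (outer end), a black upright grip (inner end) and a red line 4 mm wide across it. With the line at the edge its centre of mass lies 25 to 45 mm beyond, so it tips when not held
- plate_line (a point): middle of the red line, at the height of the plate's underside (plate frame: x -20, y 0, z 0 mm); axes as the plate's
- plate_handle (a point): centre of the top of the black grip (plate frame: x -85, y 0, z 48 mm); the grip is a solid upright bar 14 mm thick along the plate's x, 36 mm wide along y, standing 40 mm high from the plate's top face. From it to the red line is 65 mm along +x. Pulled along x, a grasp across the thickness yields 3 to 5 mm to friction, one across the width little
- plate_bore (a point): centre of the hole's mouth on top of the blue block (plate frame: x +85, y 0, z 30 mm); the block is 40 x 40 x 22 mm, the hole is 18 mm wide, 22 mm deep, blind (its floor is the plate's top face), with a 3 mm chamfer
- pin: loose brass guide pin, 16 mm diameter, 80 mm long, 0.1 kg, with a dark band at half height and a chamfered foot; origin: centre of its foot, z along the pin. At the start it stands upright in the holder
- pin_holder: fixed grey block, 44 (x) x 84 (y) x 30 mm high, with two holes 18 mm wide and 22 mm deep at y = +-20 mm, 40 mm apart; the pin stands in one, the other is empty; origin: centre of its underside. 58 mm of the pin stand out above its top
- screw_cup: bystander: small white cup of screws, 54 mm across, 24 mm high; origin: centre of its underside
- spare_board: bystander: small green circuit board with green connectors, 62 x 78 x 13 mm; origin: centre of its underside
- driver: bystander: red-handled screwdriver, 22 x 170 x 22 mm, lying along its y; origin: below its middle
- spool: bystander: solder spool with blue flanges, 52 mm across, 45 mm high; origin: centre of its underside
Things that resemble listed ones, but are neither listed nor needed, are in the scene too. What is meant by the pin is not purple or white, and is the smaller of those in its own colour.

How it is judged:
On the way:
1. the pin stands home in the plate's hole, let go, the plate not yet slid out (horizontal distance between pin and plate_bore below 0.003 m and angle between pin's own z axis and vertical below 0.12 rad and z of pin in the frame of plate between 0.004 and 0.012 m and contact force between the fingers and pin below 0.1 N and x of plate_line in the frame of stand_edge below -0.05 m), for 0.2 s.
At the end, for the whole second after the job is handed in: Red line within 6 mm of the stand's outer edge; plate on the stand (height within 4 mm), straight, level within 0.05 rad, at rest; fingers bear on it with over 1 N; pin fully home in the hole, within 3 mm of its centre and 0.12 rad of upright, not touched by the robot (horizontal distance between pin and plate_bore below 0.003 m and angle between pin's own z axis and vertical below 0.12 rad and z of pin in the frame of plate between 0.004 and 0.012 m and x of plate_line in the frame of stand_edge between -0.006 and 0.006 m and z of plate_line in the frame of stand_edge between -0.003 and 0.004 m and angle between plate's own z axis and vertical below 0.05 rad and angle between the x axis of plate and the x axis of stand, either way round below 0.06 rad and contact force between the fingers and plate above 1 N and contact force between each of the arm, the fingers and pin below 0.1 N and linear speed of plate below 0.01 m/s); the arm keeps its last pose, push and grip.
It fails at once if the plate tips (angle between plate's own z axis and vertical above 0.15 rad).
It fails at once if the plate is lifted off the stand (15 mm or more) (z of plate_line in the frame of stand_edge above 0.015 m).
It fails at once if the screw cup, spare board, screwdriver or solder spool is moved by more than 20 mm (distance of any of screw_cup, spare_board, driver, spool from where it was at the start of the episode above 0.02 m).
It also fails if it takes over 51 s, if anything falls off the work surface, if the arm or the gripper's body presses on something with over 40 N, if the wrist force passes 120 N, or if a joint passes its speed limit or range.

## Working session

There is one attempt and no reset: what is moved stays moved. The work goes in short steps, Python scripts to look and compute and a tool call to move; the robot and the scene stay as the last step left them, time stands still between calls to the robot, and variables do not carry over. Pictures are saved under pics/ and viewed, at most 10 in all, crops included, and the job is handed in when it is done.

Besides the shell and the picture viewer there is one more tool, called by a JSON object that holds its "fn" and its "kwargs", one argument or row to a line. drive_tool: Moves the arm, as the interface text tells. Its arguments: {"type":"object","properties":{"rows":{"type":"array","items":{"type":"array","items":{"type":"number"}}},"grip":{"type":"number"},"newtons":{"type":"number"}},"required":["rows"]}

```bash
ls; mkdir -p pics; cat > h.py <<'E'
import numpy as np, cv2
from rig import get_state, eyes, order, manip
def px2w(name,u,v,z):
    c=eyes.camera_info(name);R=np.array(c['R']);t=np.array(c['t'])
    d=R.T@np.array([(u-c['cx'])/c['fx'],(v-c['cy'])/c['fy'],1.]);o=-R.T@t
    return o+d*(z-o[2])/d[2]
def w2px(name,X):
    c=eyes.camera_info(name);p=np.array(c['R'])@np.array(X)+np.array(c['t'])
    return np.array([c['fx']*p[0]/p[2]+c['cx'],c['fy']*p[1]/p[2]+c['cy']])
def dep(name,d,u,v):
    c=eyes.camera_info(name);z=d[v,u]
    return np.array(c['R']).T@(np.array([(u-c['cx'])/c['fx']*z,(v-c['cy'])/c['fy']*z,z])-np.array(c['t']))
E
python3 - <<'E'
from h import *
ims=[]
for n in('scene','top'):
    im,d=eyes.get_image(n);np.savez(f'{n}0.npz',im=im,d=d);ims.append(im)
    c=eyes.camera_info(n);print(n,-np.array(c['R']).T@c['t'],c['fx'],np.round(c['R'],2).tolist())
    cv2.imwrite(f'pics/{n}0.png',cv2.resize(im[:,:,::-1],(800,600)))
print(get_state(),manip)
E
```

```text
pics
scene [-0.19435563  0.4843858   0.60732791] 359.6633647028812 [[-0.52, -0.85, -0.02], [-0.42, 0.28, -0.86], [0.74, -0.44, -0.5]]
top [0.4382965  0.06042422 1.40224205] 397.66026401404497 [[0.02, -1.0, 0.0], [-1.0, -0.02, -0.08], [0.08, 0.0, -1.0]]
{'clock': 0.1, 'qpos': array([ 1.12801376e+00,  2.76530728e-01,  1.50597946e+00, -9.92340855e-06,
        1.36073145e+00, -1.21017970e-01]), 'qd': array([ 0.00051693, -0.00271172, -0.00320719,  0.00128726, -0.00266365,
       -0.00034497]), 'effort': array([ 2.35166648e-03, -4.17698622e+01, -2.46404672e+01, -5.21977802e-05,
        5.81934932e-03,  5.68572602e-06]), 'position': array([0.18164862, 0.54504477, 0.22173761]), 'ee_rot': array([-2.24697651e-04,  1.60188093e-01,  9.87086164e-01, -7.93296315e-04]), 'contact_force': array([-0.71687891,  0.26086299,  0.37370462]), 'moment': array([ 0.01674113,  0.03877903, -0.01049013]), 'gripper_force': 0.0, 'width': 0.08545634116487924} <Robot object at 0x7fa87be34050>
```

View pics/scene0.png

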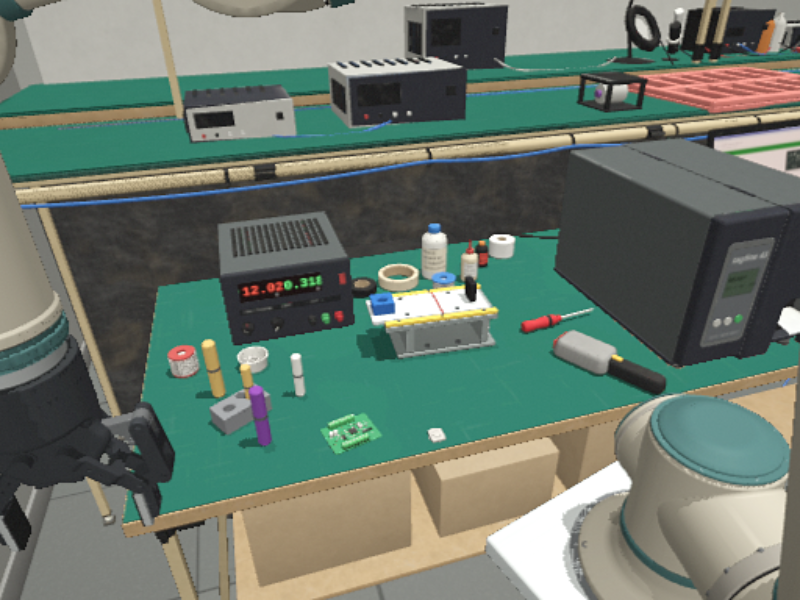

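View pics/top0.png

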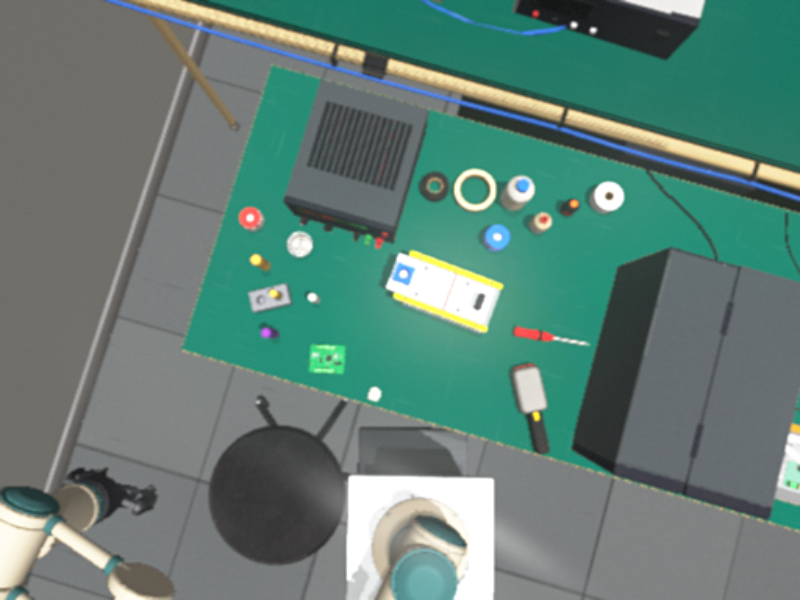

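In both pictures the things that could be taken for the pin are:
- tall brass pin standing alone: scene (212,368), top (256,261)
- brass pin in the grey holder: scene (247,378), top (274,294)
- purple pin: scene (260,415)
- white pin: scene (297,375)

I choose the smaller brass pin, the one in the holder. The plate has its blue block at top (403,273), the red line at (450,290) and the grip at (480,300).

```bash
cat > m.py <<'E'
from h import *
def blobs(mask,minA=6):
    n,l,s,c=cv2.connectedComponentsWithStats(mask.astype(np.uint8))
    return [(c[i].round(2),s[i].tolist()) for i in range(1,n) if s[i,4]>=minA]
E
python3 - <<'E'
from m import *
for n in('scene','top'):
    f=np.load(f'{n}0.npz');im=f['im'];d=f['d'];hsv=cv2.cvtColor(im,cv2.COLOR_RGB2HSV)
    H,S,V=[hsv[...,i].astype(int) for i in range(3)]
    roi=np.zeros(H.shape,bool)
    if n=='top': roi[150:240,110:330]=1
    else: roi[170:300,100:330]=1
    print(n)
    for nm,m in dict(yellow=(H>15)&(H<35)&(S>110)&(V>110),blue=(H>100)&(H<120)&(S>120)&(V>80),red=((H<8)|(H>172))&(S>100)&(V>120),black=(V<50)).items():
        for c,s in blobs(m&roi,4):
            u,v=c.astype(int);print(nm,c,s,dep(n,d,u,v).round(3))
im=np.load('scene0.npz')['im'][205:295,100:200];im2=np.load('scene0.npz')['im'][170:230,225:325]
a=cv2.resize(im,(500,450),interpolation=cv2.INTER_NEAREST);b=cv2.resize(im2,(300,180),interpolation=cv2.INTER_NEAREST)
b=np.vstack([b,np.zeros((270,300,3),np.uint8)]);cv2.imwrite('pics/crop1.png',np.hstack([a,b])[:,:,::-1])
E
```

```text
scene
yellow [305.43 182.71] [305, 181, 2, 4, 7] [ 0.571 -0.158  0.075]
yellow [274.06 185.79] [251, 183, 47, 7, 86] [ 0.608 -0.067  0.076]
yellow [281.65 202.9 ] [246, 197, 73, 13, 255] [ 0.512 -0.025  0.077]
yellow [134.3  227.94] [129, 218, 11, 19, 132] [0.605 0.363 0.087]
yellow [157.46 240.87] [154, 234, 8, 14, 76] [0.537 0.328 0.074]
yellow [138.4  245.56] [133, 237, 11, 17, 125] [0.604 0.364 0.03 ]
yellow [157.62 251.69] [157, 249, 3, 6, 13] [0.541 0.332 0.039]
blue [283.87 177.57] [277, 174, 15, 8, 83] [ 0.693 -0.162  0.039]
blue [244.2  193.88] [236, 187, 17, 15, 182] [0.577 0.057 0.101]
red [218.56 177.68] [217, 175, 4, 7, 25] [0.665 0.093 0.125]
red [175.45 183.08] [171, 180, 10, 7, 49] [0.703 0.211 0.123]
red [160.4  185.75] [155, 183, 11, 6, 40] [0.713 0.252 0.125]
red [168.   186.25] [167, 186, 3, 2, 4] [0.707 0.232 0.118]
red [216.39 201.5 ] [214, 199, 6, 7, 28] [0.664 0.106 0.047]
red [115.6  225.44] [107, 221, 18, 10, 122] [0.723 0.394 0.035]
red [116. 241.] [114, 241, 5, 1, 5] [ 0.698  0.404 -0.   ]
black [308.5 170. ] [307, 170, 4, 1, 4] [ 0.747 -0.318  0.001]
blac
[... 1207 characters left out ...]
8.5 209. ] [186, 208, 5, 4, 8] [0.7   0.184 0.027]
black [104.72 285.51] [100, 267, 12, 33, 185] [0.157 0.477 0.315]
top
yellow [291.53 172.23] [262, 161, 60, 24, 228] [ 0.605 -0.062  0.082]
yellow [165.48 167.06] [160, 163, 12, 9, 66] [0.61  0.355 0.106]
yellow [175.6  187.84] [173, 185, 7, 6, 25] [0.546 0.323 0.087]
yellow [281.46 199.5 ] [252, 187, 60, 25, 203] [ 0.514 -0.029  0.081]
blue [318.19 154.18] [310, 150, 16, 10, 95] [ 0.674 -0.158  0.044]
blue [257.91 174.87] [252, 169, 13, 13, 76] [0.596 0.052 0.079]
red [246.   150.25] [245, 150, 3, 2, 4] [0.667 0.089 0.131]
red [242.35 154.62] [240, 152, 6, 7, 26] [0.667 0.105 0.05 ]
red [329. 212.] [329, 210, 1, 5, 5] [ 0.475 -0.202  0.016]
```

View pics/crop1.png

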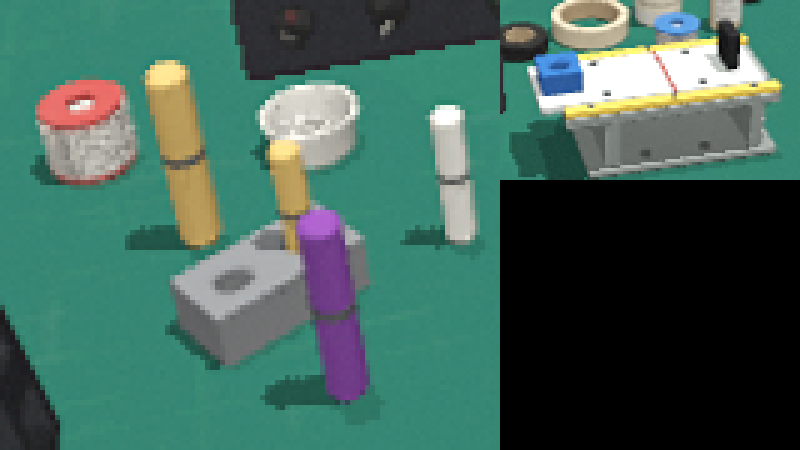

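The crop shows the small brass pin in the rear hole of the holder, its top at raw scene pixel (157,234). The tall brass pin stands behind it, the purple pin stands in front, and the white pin is to the right.

```bash
python3 - <<'E'
from m import *
Z={}
for n in('scene','top'):
    f=np.load(f'{n}0.npz');im=f['im'];d=f['d'];hsv=cv2.cvtColor(im,cv2.COLOR_RGB2HSV)
    H,S,V=[hsv[...,i].astype(int) for i in range(3)]
    W=lambda m,z:np.array([px2w(n,u,v,z)[:2] for v,u in zip(*np.where(m))])
    P=np.array([[dep(n,d,u,v) for u in range(512)] for v in range(384)])
    near=lambda x0,x1,y0,y1,z0,z1:(P[...,0]>x0)&(P[...,0]<x1)&(P[...,1]>y0)&(P[...,1]<y1)&(P[...,2]>z0)&(P[...,2]<z1)
    yel=(H>15)&(H<35)&(S>110)&(V>110)
    print(n)
    for nm,x0,x1,y0,y1,zt in (('pin',.5,.58,.29,.35,.088),):
        for k in (.075,.08):
            m=near(x0,x1,y0,y1,k,.1)&yel; print(nm,k,m.sum(),W(m,zt).mean(0).round(4),P[m].mean(0).round(4))
    # tall objects heights map
    for nm,b in dict(tall=(.58,.65,.33,.39),purple=(.42,.5,.28,.36),white=(.5,.58,.2,.28)).items():
        m=near(*b,.04,.3)
        print(nm,m.sum(),P[m].min(0).round(3),P[m].max(0).round(3))
    m=near(.48,.62,.26,.4,.022,.036)&(S<60); 
    print('holder',m.sum(),cv2.minAreaRect(P[m][:,:2].astype(np.float32)*1000))
    # stand
    m=near(.4,.7,-.2,.1,.06,.095)&yel
    r=cv2.minAreaRect(W(m,.077).astype(np.float32)*1000);print('rails',m.sum(),r)
    ys=W(m,.077);c,s=None,None
    for lab in (0,1):
        pass
    mb=near(.5,.65,0,.1,.092,.12)&(H>100)&(H<120)&(S>100)
    print('block top',mb.sum(),cv2.minAreaRect(W(mb,.1).astype(np.float32)*1000),W(mb,.1).mean(0))
    mr=near(.45,.65,-.08,.02,.07,.09)&((H<12)|(H>168))&(S>60)
    w=W(mr,.078);print('red',mr.sum(),w.mean(0).round(4),np.linalg.svd(w-w.mean(0))[2][0] if len(w)>2 else 0)
    mk=near(.45,.65,-.15,0,.112,.13)&(V<80)
    print('handle',mk.sum(),W(mk,.118).mean(0),P[mk].mean(0))
    mk=near(.45,.65,-.15,0,.09,.13)&(V<80); print(P[mk].min(0),P[mk].max(0))
E
```

```text
Traceback (most recent call last):
  File "h.py", line 11, in dep
    c=eyes.camera_info(name);z=d[v,u]
ValueError: time passes only in moves, steps and waits
```

```bash
cat > h.py <<'E'
import numpy as np, cv2
from rig import get_state, eyes, order, manip
C={n:{k:np.array(v) for k,v in eyes.camera_info(n).items() if k in('fx','fy','cx','cy','R','t')} for n in('scene','top')}
def px2w(n,u,v,z):
    c=C[n];u=np.asarray(u,float);v=np.asarray(v,float)
    d=np.stack([(u-c['cx'])/c['fx'],(v-c['cy'])/c['fy'],np.ones_like(u)],-1)@c['R'];o=-c['R'].T@c['t']
    return o+d*((z-o[2])/d[...,2])[...,None]
def w2px(n,X):
    c=C[n];p=c['R']@np.array(X)+c['t'];return np.array([c['fx']*p[0]/p[2]+c['cx'],c['fy']*p[1]/p[2]+c['cy']])
def cloud(n,d):
    c=C[n];v,u=np.indices(d.shape)
    return (np.stack([(u-c['cx'])/c['fx']*d,(v-c['cy'])/c['fy']*d,d],-1)-c['t'])@c['R']
E
cat > s.py <<'E'
from h import *
for n in('scene','top'):
    f=np.load(f'{n}0.npz');im=f['im'];d=f['d'];hsv=cv2.cvtColor(im,cv2.COLOR_RGB2HSV)
    H,S,V=[hsv[...,i].astype(int) for i in range(3)]
    def W(m,z):
        v,u=np.where(m);return px2w(n,u,v,z)[:,:2]
    rect=lambda w:cv2.minAreaRect(w.astype(np.float32)*1000)
    P=cloud(n,d)
    near=lambda x0,x1,y0,y1,z0,z1:(P[...,0]>x0)&(P[...,0]<x1)&(P[...,1]>y0)&(P[...,1]<y1)&(P[...,2]>z0)&(P[...,2]<z1)
    yel=(H>15)&(H<35)&(S>110)&(V>110)
    print(n)
    for k in (.075,.08):
        m=near(.5,.58,.29,.35,k,.1)&yel; print('pin',k,m.sum(),W(m,.088).mean(0).round(4),P[m].mean(0).round(4))
    for nm,b in dict(tall=(.58,.65,.33,.39),purple=(.42,.5,.28,.36),white=(.5,.58,.2,.28)).items():
        m=near(*b,.04,.3)
        if m.any(): print(nm,m.sum(),P[m].min(0).round(3),P[m].max(0).round(3))
    m=near(.48,.62,.26,.4,.022,.036)&(S<60); print('holder',m.sum(),rect(P[m][:,:2]))
    m=near(.4,.7,-.2,.1,.06,.095)&yel; print('rails',m.sum(),rect(W(m,.077)))
    mb=near(.5,.65,0,.1,.092,.12)&(H>100)&(H<120)&(S>100)
    print('block top',mb.sum(),rect(W(mb,.1)),W(mb,.1).mean(0))
    mr=near(.45,.65,-.08,.02,.07,.09)&((H<12)|(H>168))&(S>60)
    w=W(mr,.078);print('red',mr.sum(),w.mean(0).round(4),np.linalg.svd(w-w.mean(0))[2][0])
    mk=near(.45,.65,-.15,0,.112,.13)&(V<80)
    print('handle',mk.sum(),W(mk,.118).mean(0),P[mk].mean(0))
    mk=near(.45,.65,-.15,0,.09,.13)&(V<80); print(P[mk].min(0),P[mk].max(0))
E
python3 s.py
```

```text
scene
pin 0.075 28 [0.5306 0.3288] [0.5391 0.327  0.0819]
pin 0.08 19 [0.5336 0.3281] [0.5389 0.327  0.0842]
tall 215 [0.6  0.35 0.04] [0.624 0.372 0.109]
purple 233 [0.448 0.325 0.04 ] [0.47  0.346 0.104]
white 95 [0.529 0.237 0.04 ] [0.543 0.252 0.081]
holder 315 ((538.353759765625, 344.8077087402344), (46.20265197753906, 85.39508056640625), 15.771020889282227)
rails 342 ((552.3862915039062, -43.403785705566406), (209.13595581054688, 117.85845184326172), 70.33985137939453)
block top 120 ((585.180908203125, 52.46463394165039), (39.59107971191406, 51.66221237182617), 68.78668212890625) [0.58500175 0.052622  ]
red 13 [ 0.5518 -0.0487] [-0.94184315  0.33605278]
handle 30 [ 0.52756807 -0.10518587] [ 0.53104709 -0.10802654  0.11563   ]
[ 0.51451176 -0.11703553  0.09002817] [ 0.55235719 -0.0993681   0.11806393]
top
pin 0.075 16 [0.5453 0.3245] [0.5454 0.3247 0.0867]
pin 0.08 15 [0.5456 0.3248] [0.5457 0.3249 0.0872]
tall 62 [0.604 0.351 0.04 ] [0.623 0.372 0.114]
purple 50 [0.453 0.326 0.04 ] [0.471 0.344 0.106]
white 25 [0.532 0.237 0.044] [0.545 0.252 0.084]
holder 248 ((540.46398925781
[... 248 characters left out ...]
6), (35.43170928955078, 35.626808166503906), 72.55683135986328) [0.59049554 0.048961  ]
red 0 [nan nan] [1. 0.]
handle 0 [nan nan] [nan nan nan]s.py:22: RuntimeWarning: Mean of empty slice.
  w=W(mr,.078);print('red',mr.sum(),w.mean(0).round(4),np.linalg.svd(w-w.mean(0))[2][0])
  ret = um.true_divide(
s.py:24: RuntimeWarning: Mean of empty slice.
  print('handle',mk.sum(),W(mk,.118).mean(0),P[mk].mean(0))
Traceback (most recent call last):
  File "s.py", line 25, in <module>
    mk=near(.45,.65,-.15,0,.09,.13)&(V<80); print(P[mk].min(0),P[mk].max(0))
                                                  ~~~~~~~~~^^^
ValueError: zero-size array to reduction operation minimum which has no identity
```

```bash
cat > go.py <<'E'
# usage: go.py x y z [ydir_deg]: shift in tool units to a target
import sys
from h import *
from scipy.spatial.transform import Rotation as Ro
s=get_state();w,x,y,z=s['ee_rot'];R=Ro.from_quat([x,y,z,w]).as_matrix()
a=[float(v) for v in sys.argv[1:]]
print('t',round(s['clock'],2),'pos',s['position'].round(4),'yaw_y',np.degrees(np.arctan2(R[1,1],R[0,1])).round(2),'zt',R[:,2].round(3))
if len(a)>=3: print('shift',((np.array(a[:3])-s['position'])@R/.025).round(3))
if len(a)>3:
    dz=-(a[3]-np.degrees(np.arctan2(R[1,1],R[0,1])));dz=(dz+90)%180-90;print('turn',round(dz/6,3))
E
python3 go.py .5453 .3255 .17
```

```text
t 0.1 pos [0.1816 0.545  0.2217] yaw_y 71.56 zt [-0.001 -0.001 -1.   ]
shift [-16.577  -3.728   2.072]
```

{"fn": "drive_tool", "kwargs": {
  "rows": [
    [-16.6,-3.7,2.0,0],
    [-16.6,-3.7,2.0,0],
    [-16.6,-3.7,2.0,0],
    [-16.6,-3.7,2.0,0],
    [-16.6,-3.7,2.0,0],
    [-16.6,-3.7,2.0,0],
    [-16.6,-3.7,2.0,0],
    [-16.6,-3.7,2.0,0]
  ],
  "grip": 50,
  "newtons": 40
}}

```text
clock: 0.77
position: [0.4668, 0.3735, 0.183]
ee_rot: [-0.0, 0.16, 0.987, -0.0]
contact_force: [0.4, 0.3, 0.4]
width: 0.0501
gripper_force: 0.0
```

```bash
python3 go.py .5453 .3255 .17 71
```

```text
t 0.77 pos [0.4668 0.3735 0.183 ] yaw_y 71.56 zt [-0.001 -0.    -1.   ]
shift [-3.585 -0.829  0.518]
turn 0.093
```

{"fn": "drive_tool", "kwargs": {
  "rows": [
    [-3.6,-0.8,0.5,0],
    [-3.6,-0.8,0.5,0],
    [-3.6,-0.8,0.5,0],
    [-3.6,-0.8,0.5,0],
    [-3.6,-0.8,0.5,0],
    [-3.6,-0.8,0.5,0],
    [-3.6,-0.8,0.5,0],
    [-3.6,-0.8,0.5,0]
  ]
}}

```text
clock: 1.43
position: [0.5433, 0.3287, 0.1716]
ee_rot: [0.0, 0.159, 0.987, 0.0]
contact_force: [0.2, -0.7, 0.4]
width: 0.0499
gripper_force: 0.0
```

```bash
python3 go.py .5453 .3255 .067 71; python3 - <<'E'
from h import *
im,d=eyes.get_image('scene');a=im[170:295,90:240]
cv2.imwrite('pics/c2.png',cv2.resize(a,(720,600),interpolation=cv2.INTER_CUBIC)[:,:,::-1])
s=get_state()['position'];print(w2px('scene',s),w2px('scene',[.5453,.3255,.088]))
E
```

```text
t 1.43 pos [0.5433 0.3287 0.1716] yaw_y 71.68 zt [ 0.  0. -1.]
shift [-0.117 -0.1    4.185]
turn 0.114
[149.06917467 205.1111762 ] [155.86567505 233.43542723]
```

View pics/c2.png

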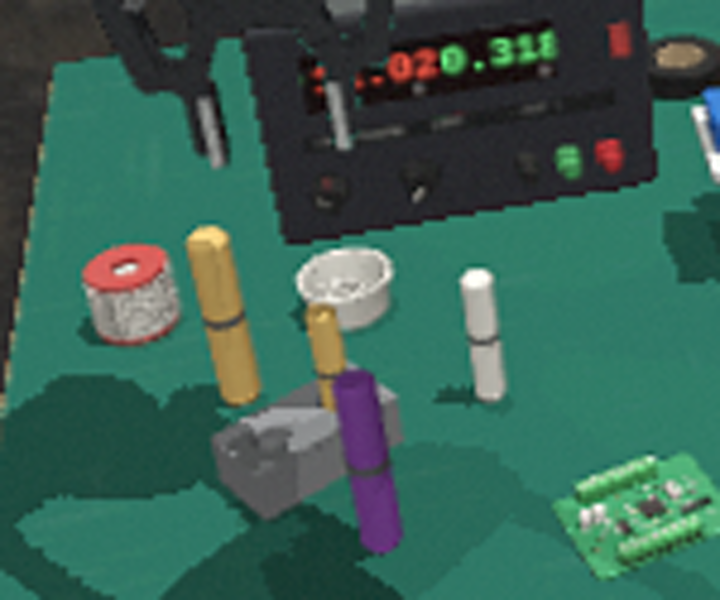

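The picture shows the open fingers straight above the holder, tips near (212,165) and (343,148) in the crop. The small brass pin's top is at (323,312), within 2 raw pixels of the predicted position. Descending now.

{"fn": "drive_tool", "kwargs": {
  "rows": [
    [-0.1,-0.15,1.0,0],
    [-0.1,-0.15,2.0,0],
    [-0.1,-0.15,3.0,0],
    [-0.1,-0.15,4.0,0],
    [-0.1,-0.15,4.2,0],
    [-0.1,-0.15,4.2,0],
    [-0.1,-0.15,4.2,0],
    [-0.1,-0.15,4.2,0]
  ]
}}

```text
clock: 2.15
position: [0.5471, 0.3241, 0.0681]
ee_rot: [0.002, 0.16, 0.987, 0.001]
contact_force: [0.4, 0.8, -0.2]
width: 0.0503
gripper_force: 0.0
```

{"fn": "drive_tool", "kwargs": {
  "rows": [
    [0,0,0,0],
    [0,0,0,0],
    [0,0,0,0],
    [0,0,0,0],
    [0,0,0,0],
    [0,0,0,0],
    [0,0,0,0],
    [0,0,0,0]
  ],
  "grip": 5,
  "newtons": 30
}}

```text
clock: 2.82
position: [0.5467, 0.3236, 0.0673]
ee_rot: [0.001, 0.16, 0.987, 0.001]
contact_force: [-0.4, 0.2, 6.5]
width: 0.0142
gripper_force: 29.4
```

```bash
python3 go.py .5453 .3255 .185 71
```

```text
t 2.82 pos [0.5467 0.3236 0.0673] yaw_y 71.56 zt [ 0.002  0.001 -1.   ]
shift [ 0.071  0.064 -4.708]
turn 0.094
```

{"fn": "drive_tool", "kwargs": {
  "rows": [
    [0,0,-0.6,0],
    [0,0,-1.2,0],
    [0,0,-2,0],
    [0,0,-3,0],
    [0,0,-4,0],
    [0,0,-5,0],
    [0,0,-5,0],
    [0,0,-5,0]
  ]
}}

```text
clock: 3.48
position: [0.5464, 0.3234, 0.1921]
ee_rot: [0.001, 0.16, 0.987, 0.001]
contact_force: [0.4, 0.7, -0.9]
width: 0.0143
gripper_force: 29.5
```

```bash
python3 go.py .5905 .0497 .192 71; python3 - <<'E'
from h import *
im,d=eyes.get_image('scene');a=im[130:255,90:240]
cv2.imwrite('pics/c3.png',cv2.resize(a,(720,600),interpolation=cv2.INTER_CUBIC)[:,:,::-1])
E
```

```text
t 3.48 pos [0.5464 0.3234 0.1921] yaw_y 71.56 zt [ 0.002  0.001 -1.   ]
shift [-5.136e+00 -9.828e+00 -3.000e-03]
turn 0.093
```

View pics/c3.png

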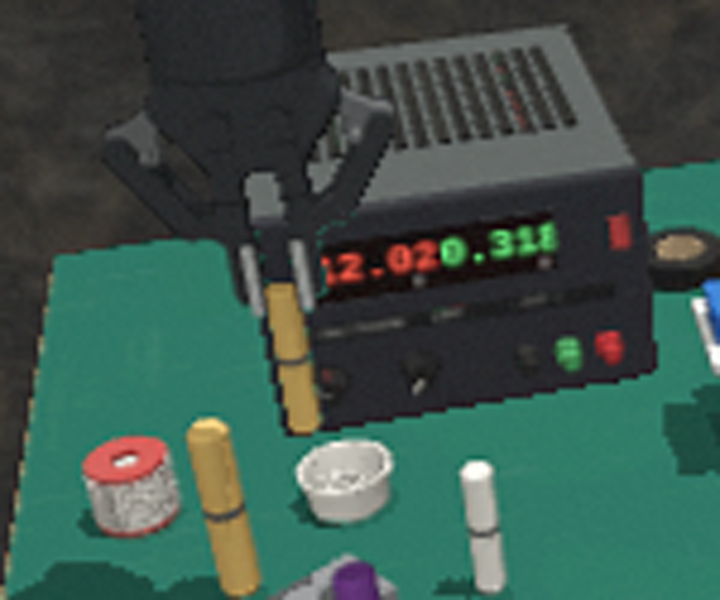

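The picture shows the pin held near its top: visible from (282,285) down to its foot at (302,430), with the band at (292,360). I'll measure where it sits in the fingers.

```bash
cat > pin.py <<'E'
from h import *
st=get_state();p=st['position'];print('tcp',p.round(4),'w',st['width'])
for n in('scene','top'):
    im,d=eyes.get_image(n);hsv=cv2.cvtColor(im,cv2.COLOR_RGB2HSV);H,S,V=[hsv[...,i].astype(int) for i in range(3)]
    P=cloud(n,d)
    m=(H>12)&(H<35)&(S>90)&(V>70)&(np.abs(P[...,0]-p[0])<.03)&(np.abs(P[...,1]-p[1])<.03)
    if m.sum()<5: print(n,'none');continue
    q=P[m];print(n,m.sum(),'z',q[:,2].min().round(4),q[:,2].max().round(4))
    A=np.c_[q[:,2],np.ones(len(q))];k=np.linalg.lstsq(A,q[:,:2],rcond=None)[0];print(' slope',k[0].round(3),'xy at foot',(k[0]*q[:,2].min()+k[1]).round(4),'rgb top z mean xy',q.mean(0).round(4))
    v,u=np.where(m);print(' px',u.min(),u.max(),v.min(),v.max(), 'foot px',u[v>=v.max()-1].mean(),v.max(),'pred w/o slip',w2px(n,[p[0],p[1],p[2]-.0593]).round(1))
E
python3 pin.py
```

```text
tcp [0.5454 0.323  0.1905] w 0.014297715996413765
scene 196 z 0.1306 0.2121
 slope [ 0.022 -0.016] xy at foot [0.5365 0.3262] rgb top z mean xy [0.5374 0.3255 0.1748]
 px 146 156 189 220 foot px 153.5 220 pred w/o slip [154.  218.4]
top none
```

```bash
python3 - <<'E'
from h import *
p=get_state()['position']
for z in (.212,.19,.168,.131):
    print(z,((w2px('scene',[p[0],p[1],z])-[90,130])*4.8).round(0))
im,d=eyes.get_image('scene');P=cloud('scene',d)
m=(np.abs(P[...,0]-p[0])<.03)&(np.abs(P[...,1]-p[1])<.045)&(P[...,2]>.12)
hsv=cv2.cvtColor(im,cv2.COLOR_RGB2HSV);m&=~((hsv[...,0]>12)&(hsv[...,0]<35)&(hsv[...,1]>90))
for lo in np.arange(.13,.24,.01):
    k=m&(P[...,2]>=lo)&(P[...,2]<lo+.01);q=P[k];print(round(lo,3),k.sum(),q.min(0).round(3) if len(q) else '',q.max(0).round(3) if len(q) else '')
E
python3 go.py .5905 .0497 .192 71
```

```text
0.212 [281. 283.]
0.19 [289. 323.]
0.168 [296. 362.]
0.131 [308. 425.]
0.13 3 [0.535 0.317 0.13 ] [0.544 0.332 0.139]
0.14 0  
0.15 2 [0.539 0.317 0.151] [0.541 0.332 0.158]
0.16 5 [0.535 0.316 0.168] [0.54  0.329 0.17 ]
0.17 7 [0.534 0.32  0.171] [0.542 0.332 0.173]
0.18 2 [0.539 0.317 0.181] [0.54  0.332 0.188]
0.19 2 [0.533 0.316 0.2  ] [0.539 0.332 0.2  ]
0.2 38 [0.528 0.301 0.201] [0.558 0.343 0.21 ]
0.21 55 [0.531 0.306 0.21 ] [0.558 0.345 0.22 ]
0.22 58 [0.529 0.301 0.22 ] [0.557 0.344 0.23 ]
0.23 52 [0.527 0.3   0.23 ] [0.557 0.348 0.24 ]
t 3.68 pos [0.5448 0.3227 0.189 ] yaw_y 71.56 zt [-0.004 -0.002 -1.   ]
shift [-5.189 -9.779 -0.111]
turn 0.093
```

```bash
python3 - <<'E'
from h import *
print(manip.finger_overhang,[a for a in dir(manip) if a[0]!='_'])
s=get_state();print(s['position'],s['qpos'],s['contact_force'],s['gripper_force'])
E
```

```text
0.022 ['MotionError', 'finger_overhang']
[0.54476481 0.32265679 0.18897465] [ 4.24854965e-01  3.84082669e-01  1.42566110e+00  7.23235879e-05
  1.33577153e+00 -8.24048553e-01] [ 0.37776156 -0.30201327 -1.39899975] 29.518908403697424
```

{"fn": "drive_tool", "kwargs": {
  "rows": [
    [-5.2,-9.8,-0.2,0],
    [-5.2,-9.8,-0.2,0],
    [-5.2,-9.8,-0.2,0],
    [-5.2,-9.8,-0.2,0],
    [-5.2,-9.8,-0.2,0],
    [-5.2,-9.8,-0.2,0],
    [-5.2,-9.8,-0.2,0],
    [-5.2,-9.8,-0.2,0]
  ]
}}

```text
clock: 4.35
position: [0.5922, 0.0437, 0.1946]
ee_rot: [-0.001, 0.163, 0.987, -0.002]
contact_force: [0.6, 0.9, -1.8]
width: 0.0143
gripper_force: 29.6
```

{"fn": "drive_tool", "kwargs": {
  "rows": [
    [0,0,0,0],
    [0,0,0,0],
    [0,0,0,0],
    [0,0,0,0],
    [0,0,0,0],
    [0,0,0,0],
    [0,0,0,0],
    [0,0,0,0]
  ]
}}

```text
clock: 5.02
position: [0.5917, 0.0501, 0.1962]
ee_rot: [0.0, 0.16, 0.987, 0.0]
contact_force: [-0.1, -0.4, -0.6]
width: 0.0144
gripper_force: 29.6
```

```bash
python3 go.py .5905 .0497 .192 71;python3 pin.py; python3 - <<'E'
from h import *
for n in('scene','top'):
    f=np.load(f'{n}0.npz');im=f['im'];P=cloud(n,f['d']);hsv=cv2.cvtColor(im,cv2.COLOR_RGB2HSV);H,S,V=[hsv[...,i].astype(int) for i in range(3)]
    m=(H>95)&(H<125)&(S>90)&(V>60)&(P[...,0]>.53)&(P[...,0]<.65)&(P[...,1]>0)&(P[...,1]<.1)
    t=m&(P[...,2]>.0965);w=P[t];print(n,t.sum(),cv2.minAreaRect(w[:,:2].astype(np.float32)*1000),w[:,:2].min(0),w[:,:2].max(0),np.median(w[:,2]))
im,d=eyes.get_image('scene');a=im[120:245,180:330]
cv2.imwrite('pics/c4.png',cv2.resize(a,(720,600),interpolation=cv2.INTER_CUBIC)[:,:,::-1])
E
```

```text
t 5.02 pos [0.5917 0.0501 0.1962] yaw_y 71.6 zt [ 0.  0. -1.]
shift [ 0.04  -0.031  0.166]
turn 0.1
tcp [0.5917 0.0501 0.1962] w 0.014405064552387103
scene 140 z 0.1385 0.2168
 slope [ 0.009 -0.035] xy at foot [0.5836 0.0548] rgb top z mean xy [0.584  0.0533 0.1805]
 px 240 245 153 180 foot px 242.77777777777777 180 pred w/o slip [243.  179.3]
top none
scene 91 ((592.1444091796875, 49.09773635864258), (39.461788177490234, 44.27437210083008), 71.8254165649414) [0.5669575  0.02457842] [0.61703242 0.0724747 ] 0.0993490155232599
top 82 ((590.7635498046875, 49.59627151489258), (35.52645492553711, 35.99230194091797), 72.0965805053711) [0.57026797 0.02906458] [0.61272005 0.06847142] 0.10018758781470313
```

View pics/c4.png

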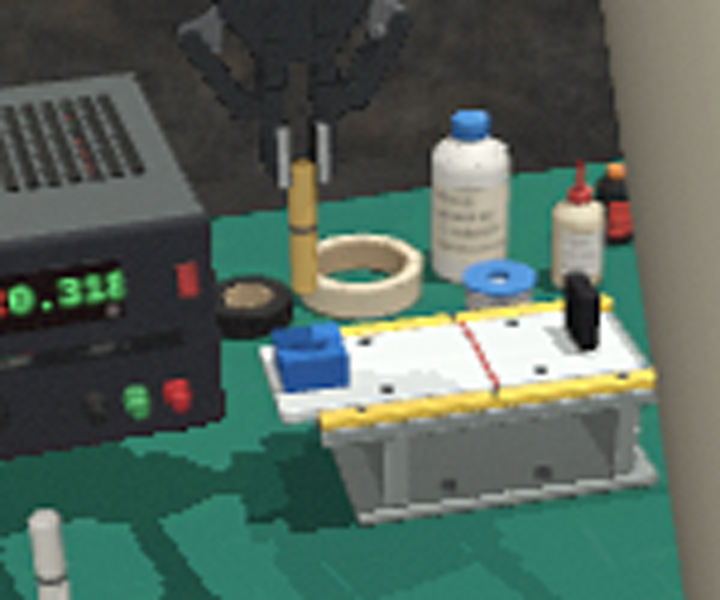

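The picture shows the pin hanging upright over the blue block: foot at (305,292), hole at (318,340). The red line is at (478,355) and the grip at (582,310).

{"fn": "drive_tool", "kwargs": {
  "rows": [
    [0,-0.03,0.5,0],
    [0,-0.03,1.0,0],
    [0,-0.03,1.3,0],
    [0,-0.03,1.5,0],
    [0,-0.03,1.65,0],
    [0,-0.03,1.8,0],
    [0,-0.03,1.9,0],
    [0,-0.03,2.0,0]
  ]
}}

```text
clock: 5.83
position: [0.5917, 0.0487, 0.1459]
ee_rot: [0.0, 0.16, 0.987, -0.0]
contact_force: [0.2, -0.8, -0.1]
width: 0.0143
gripper_force: 29.8
```

```bash
python3 go.py; python3 pin.py
```

```text
t 5.83 pos [0.5917 0.0487 0.1459] yaw_y 71.56 zt [ 0. -0. -1.]
tcp [0.5917 0.0487 0.1459] w 0.014308412030756093
scene 118 z 0.0989 0.1666
 slope [-0.012 -0.025] xy at foot [0.5852 0.0527] rgb top z mean xy [0.5848 0.0518 0.1347]
 px 241 246 170 192 foot px 244.0 192 pred w/o slip [244.  194.6]
top none
```

{"fn": "drive_tool", "kwargs": {
  "rows": [
    [0,0,0.1,0],
    [0,0,0.15,0],
    [0,0,0.2,0],
    [0,0,0.25,0],
    [0,0,0.3,0],
    [0,0,0.34,0],
    [0,0,0.36,0],
    [0,0,0.36,0]
  ]
}}

```text
clock: 6.6
position: [0.5918, 0.0489, 0.1374]
ee_rot: [0.0, 0.16, 0.987, 0.0]
contact_force: [1.1, -1.4, 1.7]
width: 0.0142
gripper_force: 29.9
```

```bash
python3 go.py; python3 pin.py
```

```text
t 6.6 pos [0.5918 0.0489 0.1374] yaw_y 71.56 zt [ 0.001 -0.    -1.   ]
tcp [0.5918 0.0489 0.1374] w 0.014185695021027095
scene 101 z 0.0977 0.159
 slope [ 0.004 -0.031] xy at foot [0.5846 0.0527] rgb top z mean xy [0.5847 0.0517 0.1307]
 px 241 246 173 192 foot px 244.0 192 pred w/o slip [244.1 197.1]
top none
```

{"fn": "drive_tool", "kwargs": {
  "rows": [
    [0,0,0,0],
    [0,0,0,0],
    [0,0,0,0],
    [0,0,0,0],
    [0,0,0,0],
    [0,0,0,0],
    [0,0,0,0],
    [0,0,0,0]
  ],
  "grip": 55
}}

```text
clock: 7.37
position: [0.5915, 0.049, 0.1371]
ee_rot: [-0.0, 0.16, 0.987, 0.0]
contact_force: [-0.1, 0.7, 0.6]
width: 0.0551
gripper_force: 0.0
```

{"fn": "drive_tool", "kwargs": {
  "rows": [
    [0,0,-0.5,0],
    [0,0,-1,0],
    [0,0,-2,0],
    [0,0,-3,0],
    [0,0,-3,0],
    [0,0,-3,0],
    [0,0,-3,0],
    [0,0,-3,0]
  ]
}}

```text
clock: 8.03
position: [0.5906, 0.049, 0.2108]
ee_rot: [-0.001, 0.16, 0.987, -0.0]
contact_force: [-0.0, -1.0, -0.5]
width: 0.0549
gripper_force: 0.0
```

```bash
python3 pin.py; cat > plate.py <<'E'
from h import *
import sys
im,d=eyes.get_image('scene');P=cloud('scene',d);hsv=cv2.cvtColor(im,cv2.COLOR_RGB2HSV);H,S,V=[hsv[...,i].astype(int) for i in range(3)]
im2,d2=eyes.get_image('top');np.savez('last.npz',im=im,d=d,im2=im2,d2=d2)
u=np.array([np.cos(np.radians(71)),np.sin(np.radians(71))])
B=(P[...,0]>.45)&(P[...,0]<.7)&(P[...,1]>-.16)&(P[...,1]<.2)
t=B&(H>95)&(H<125)&(S>90)&(V>60)&(P[...,2]>.0965)&(P[...,2]<.105);print('block',t.sum(),cv2.minAreaRect(P[t][:,:2].astype(np.float32)*1000))
r=B&((H<10)|(H>170))&(S>70)&(P[...,2]>.07)&(P[...,2]<.088)
v,c=np.where(r);w=px2w('scene',c,v,.078)[:,:2];print('red n',len(w),'along',(w@u).mean().round(4),'mean',w.mean(0).round(4),P[r].mean(0).round(4))
y=B&(H>18)&(H<35)&(S>110)&(P[...,2]>.072)&(P[...,2]<.082);print('rail end along',np.sort(P[y][:,:2]@u)[[0,2,-3,-1]].round(4),cv2.minAreaRect(P[y][:,:2].astype(np.float32)*1000))
k=B&(V<70)&(S<120)&(P[...,2]>.085)&(P[...,2]<.122);print('handle',k.sum(),P[k].min(0).round(4),P[k].max(0).round(4))
E
python3 plate.py; python3 go.py .5325 -.111 .215 -19
```

```text
tcp [0.5906 0.049  0.2108] w 0.054929480454039184
scene 95 z 0.0977 0.1585
 slope [0.028 0.007] xy at foot [0.5854 0.0521] rgb top z mean xy [0.5864 0.0523 0.1309]
 px 241 246 172 192 foot px 244.0 192 pred w/o slip [243.4 174.7]
top none
block 72 ((590.7643432617188, 49.4768180847168), (39.22568893432617, 44.149192810058594), 72.09040069580078)
red n 13 along 0.1751 mean [ 0.5765 -0.0133] [ 0.5744 -0.0125  0.0792]
rail end along [0.0359 0.038  0.2412 0.2427] ((556.9693603515625, -46.089622497558594), (206.1190185546875, 113.99116516113281), 68.68424987792969)
handle 464 [ 0.5154 -0.1162  0.085 ] [0.6999 0.1974 0.122 ]
t 8.23 pos [0.591  0.049  0.2111] yaw_y 71.56 zt [-0.002  0.    -1.   ]
shift [ 0.197 -6.81  -0.154]
turn -14.906
```

{"fn": "drive_tool", "kwargs": {
  "rows": [
    [0.2,-6.7,-0.2,1],
    [0.2,-6.7,-0.2,2],
    [0.2,-6.7,-0.2,3],
    [0.2,-6.7,-0.2,4],
    [0.2,-6.7,-0.2,5],
    [0.2,-6.7,-0.2,6],
    [0.2,-6.7,-0.2,7],
    [0.2,-6.7,-0.2,8]
  ]
}}

```text
clock: 8.9
position: [0.5334, -0.1089, 0.2167]
ee_rot: [-0.0, 0.551, 0.835, -0.0]
contact_force: [-1.1, -0.0, 0.4]
width: 0.0554
gripper_force: 0.0
```

{"fn": "drive_tool", "kwargs": {
  "rows": [
    [0,0,0,1],
    [0,0,0,2],
    [0,0,0,3],
    [0,0,0,4],
    [0,0,0,5],
    [0,0,0,6],
    [0,0,0,7],
    [0,0,0,7]
  ]
}}

```text
clock: 9.57
position: [0.5336, -0.1083, 0.2166]
ee_rot: [-0.0, 0.812, 0.584, -0.0]
contact_force: [-0.3, 0.0, 0.6]
width: 0.0551
gripper_force: 0.0
```

```bash
python3 go.py .535 -.111 .16 -19; python3 plate.py; python3 - <<'E'
from h import *
f=np.load('last.npz');a=f['im'][100:225,180:330];b=f['im2'][140:240,230:350]
cv2.imwrite('pics/c5.png',np.hstack([cv2.resize(a,(400,333),interpolation=cv2.INTER_CUBIC),cv2.resize(b,(400,333),interpolation=cv2.INTER_CUBIC)])[:,:,::-1])
E
```

```text
t 9.57 pos [ 0.5336 -0.1083  0.2166] yaw_y -18.53 zt [-0.001  0.    -1.   ]
shift [-0.084  0.091  2.264]
turn 0.078
block 75 ((590.5339965820312, 49.862205505371094), (39.405311584472656, 46.10329818725586), 72.0162353515625)
red n 20 along 0.1601 mean [ 0.5667 -0.0258] [ 0.5659 -0.0257  0.0784]
rail end along [0.0342 0.0362 0.2408 0.2435] ((556.9730224609375, -44.92443084716797), (207.91510009765625, 112.12158966064453), 70.1990966796875)
handle 471 [ 0.5153 -0.1166  0.085 ] [0.6998 0.1981 0.1219]
```

View pics/c5.png

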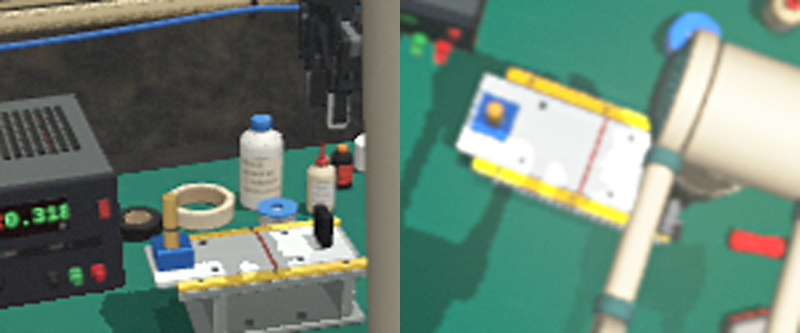

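The left crop shows the pin standing in the blue block (172,215) with the gripper above the black grip, fingers at (340,120) and grip at (322,225). The right crop shows the pin centred in the block at (493,113).

{"fn": "drive_tool", "kwargs": {
  "rows": [
    [-0.08,0.09,0.8,0.1],
    [-0.08,0.09,1.6,0.1],
    [-0.08,0.09,2.4,0.1],
    [-0.08,0.09,3.0,0.1],
    [-0.08,0.09,3.6,0.1],
    [-0.08,0.09,3.8,0.1],
    [-0.08,0.09,3.8,0.1],
    [-0.08,0.09,3.8,0.1]
  ]
}}

```text
clock: 10.33
position: [0.5355, -0.1111, 0.1223]
ee_rot: [0.0, 0.814, 0.581, 0.0]
contact_force: [-0.0, 0.2, -0.4]
width: 0.0551
gripper_force: 0.0
```

```bash
python3 go.py .535 -.111 .107 -19; python3 plate.py >/dev/null; python3 - <<'E'
from h import *
f=np.load('last.npz');a=f['im'][130:230,220:320]
cv2.imwrite('pics/c6.png',cv2.resize(a,(600,600),interpolation=cv2.INTER_CUBIC)[:,:,::-1])
for z in(.118,.1,.08): print(z,((w2px('scene',[.535,-.111,z])-[220,130])*6).round(0))
E
```

```text
t 10.33 pos [ 0.5355 -0.1111  0.1223] yaw_y -18.99 zt [ 0.  0. -1.]
shift [-0.004 -0.021  0.612]
turn 0.002
0.118 [484. 289.]
0.1 [482. 322.]
0.08 [481. 357.]
```

View pics/c6.png

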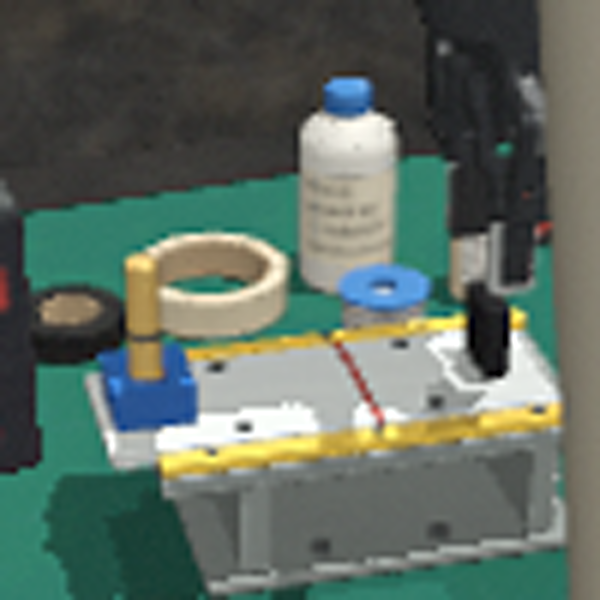

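The picture shows the pin in the block at (145,320). The fingertips, near one at (512,288), are still above the grip top at (487,290), so I go lower before closing.

{"fn": "drive_tool", "kwargs": {
  "rows": [
    [0,0,0.2,0],
    [0,0,0.4,0],
    [0,0,0.6,0],
    [0,0,0.68,0],
    [0,0,0.68,0],
    [0,0,0.68,0],
    [0,0,0.68,0],
    [0,0,0.68,0]
  ]
}}

```text
clock: 11.1
position: [0.5355, -0.111, 0.1052]
ee_rot: [0.0, 0.814, 0.58, 0.0]
contact_force: [-0.7, 0.7, 0.5]
width: 0.0552
gripper_force: 0.0
```

```bash
python3 go.py; python3 - <<'E'
from h import *
im,d=eyes.get_image('scene');P=cloud('scene',d);p=get_state()['position']
R=np.array([[-.945,.326],[.326,.945]])
q=(P[...,:2]-p[:2])@R.T   # [toward camera across, outward along]
m=(np.abs(q[...,1])<.025)&(q[...,0]>.018)&(q[...,0]<.06)&(P[...,2]>.08)&(P[...,2]<.3)
for lo in np.arange(.08,.2,.01):
    k=m&(P[...,2]>=lo)&(P[...,2]<lo+.01); print(round(lo,2),k.sum(),(q[k].min(0).round(3),q[k].max(0).round(3)) if k.any() else '')
cv2.imwrite('pics/c7.png',cv2.resize(im[130:230,220:320],(600,600),interpolation=cv2.INTER_CUBIC)[:,:,::-1])
E
```

```text
t 11.1 pos [ 0.5355 -0.111   0.1052] yaw_y -19.04 zt [ 0. -0. -1.]
0.08 3 (array([ 0.018, -0.006]), array([0.019, 0.003]))
0.09 7 (array([ 0.019, -0.002]), array([0.021, 0.005]))
0.1 7 (array([ 0.018, -0.002]), array([0.02 , 0.005]))
0.11 3 (array([ 0.034, -0.007]), array([0.035, 0.001]))
0.12 16 (array([ 0.032, -0.011]), array([0.042, 0.011]))
0.13 29 (array([ 0.032, -0.009]), array([0.043, 0.012]))
0.14 24 (array([ 0.032, -0.007]), array([0.043, 0.012]))
0.15 16 (array([ 0.029, -0.006]), array([0.043, 0.012]))
0.16 23 (array([ 0.026, -0.008]), array([0.059, 0.015]))
0.17 32 (array([ 0.024, -0.009]), array([0.06 , 0.016]))
0.18 29 (array([0.02 , 0.006]), array([0.06 , 0.017]))
0.19 16 (array([0.019, 0.006]), array([0.055, 0.017]))
```

{"fn": "drive_tool", "kwargs": {
  "rows": [
    [0,0,0.05,0],
    [0,0,0.1,0],
    [0,0,0.15,0],
    [0,0,0.2,0],
    [0,0,0.25,0],
    [0,0,0.3,0],
    [0,0,0.32,0],
    [0,0,0.32,0]
  ]
}}

```text
clock: 11.82
position: [0.5351, -0.1109, 0.0968]
ee_rot: [-0.0, 0.814, 0.58, -0.0]
contact_force: [-0.1, -0.0, -0.3]
width: 0.0548
gripper_force: 0.0
```

{"fn": "drive_tool", "kwargs": {
  "rows": [
    [0,0,0.05,0],
    [0,0,0.1,0],
    [0,0,0.15,0],
    [0,0,0.2,0],
    [0,0,0.25,0],
    [0,0,0.28,0],
    [0,0,0.28,0],
    [0,0,0.28,0]
  ]
}}

```text
clock: 12.48
position: [0.5352, -0.111, 0.09]
ee_rot: [-0.0, 0.814, 0.58, 0.0]
contact_force: [-0.1, 0.4, 0.6]
width: 0.0548
gripper_force: 0.0
```

{"fn": "drive_tool", "kwargs": {
  "rows": [
    [0,0,-0.12,0],
    [0,0,-0.12,0],
    [0,0,-0.12,0],
    [0,0,-0.12,0],
    [0,0,-0.12,0],
    [0,0,-0.12,0],
    [0,0,-0.12,0],
    [0,0,-0.12,0]
  ],
  "grip": 38,
  "newtons": 40
}}

```text
clock: 13.15
position: [0.5352, -0.111, 0.093]
ee_rot: [-0.0, 0.814, 0.58, 0.0]
contact_force: [-0.4, -0.2, -0.9]
width: 0.0378
gripper_force: 0.0
```

{"fn": "drive_tool", "kwargs": {
  "rows": [
    [0,0,0,0],
    [0,0,0,0],
    [0,0,0,0],
    [0,0,0,0],
    [0,0,0,0],
    [0,0,0,0],
    [0,0,0,0],
    [0,0,0,0]
  ],
  "grip": 25,
  "newtons": 90
}}

```text
clock: 13.82
position: [0.5351, -0.1109, 0.0936]
ee_rot: [-0.0, 0.814, 0.58, 0.0]
contact_force: [-1.7, 0.4, 5.3]
width: 0.0336
gripper_force: 90.1
```

```bash
python3 go.py; python3 plate.py; python3 - <<'E'
from h import *
f=np.load('last.npz');a=f['im'][130:230,220:320]
cv2.imwrite('pics/c8.png',cv2.resize(a,(600,600),interpolation=cv2.INTER_CUBIC)[:,:,::-1])
E
```

```text
t 13.82 pos [ 0.5351 -0.1109  0.0936] yaw_y -19.03 zt [ 0.  0. -1.]
block 72 ((590.7169799804688, 49.739707946777344), (39.59990692138672, 46.46811294555664), 71.91879272460938)
red n 21 along 0.1589 mean [ 0.5679 -0.0274] [ 0.5676 -0.0276  0.0781]
rail end along [0.0535 0.0544 0.2399 0.2412] ((559.5127563476562, -36.81581115722656), (187.71954345703125, 110.39064025878906), 70.97154235839844)
handle 450 [ 0.504  -0.1186  0.0851] [0.7    0.1994 0.1219]
```

View pics/c8.png

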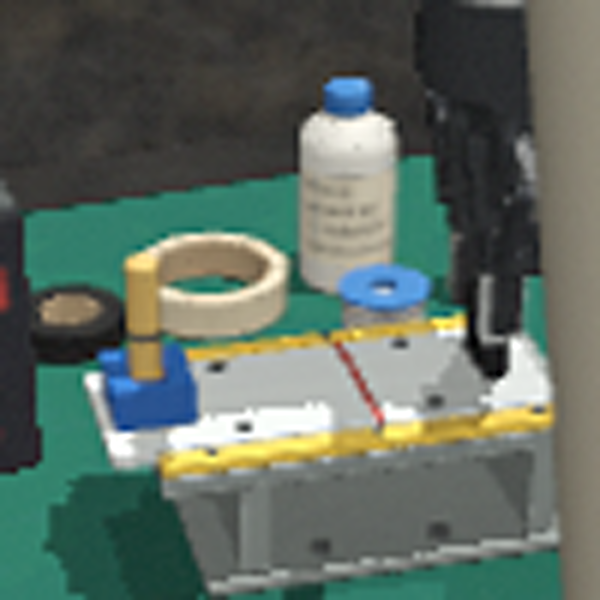

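The picture shows both fingers closed on the black grip at (490,330), the pin upright in the block at (145,320), and the red line running from (335,340) to (378,425). Next I measure the slide distance.

```bash
cat > line.py <<'E'
from h import *
import sys
def meas(im,d,n,y0,y1):
    hsv=cv2.cvtColor(im,cv2.COLOR_RGB2HSV);H,S,V=[hsv[...,i].astype(int) for i in range(3)];P=cloud(n,d)
    G=lambda z:px2w(n,*np.indices(d.shape)[::-1],z)[...,:2]
    a=np.radians(71);u=np.array([np.cos(a),np.sin(a)]);nn=np.array([-u[1],u[0]])
    g=G(.077);al=(g-[.5585,-.0455])@u;la=(g-[.5585,-.0455])@nn
    yel=(H>18)&(H<35)&(S>100)&(V>90)
    for sgn in(-1,1):
        m=yel&(np.abs(la*sgn-.048)<.009)&(np.abs(al)<.14)&(P[...,2]>.066)&(P[...,2]<.09)
        if m.sum()<10: continue
        k=np.polyfit(al[m],la[m],1);cols=np.sort(al[m]);print(n,'rail',sgn,m.sum(),'dang',np.degrees(np.arctan(k[0])).round(2),'lat0',k[1].round(4),'ends',cols[0].round(4),cols[-1].round(4))
    g=G(.078);al=(g-[.5585,-.0455])@u;la=(g-[.5585,-.0455])@nn
    R=im[...,0].astype(int)-im[...,1:].max(-1)
    m=(R>25)&(np.abs(la)<.036)&(al>y0)&(al<y1)&(P[...,2]>.066)&(P[...,2]<.09)
    w=R[m];k=np.polyfit(la[m],al[m],1) if m.sum()>5 else None
    print(n,'red n',m.sum(),'along',(al[m]*w).sum()/w.sum(),'lat',la[m].min(),la[m].max(),'fit@0',k)
if __name__=='__main__':
    y0,y1=map(float,sys.argv[2:4])
    if sys.argv[1]=='new':
        for n in('scene','top'): meas(*eyes.get_image(n),n,y0,y1)
    else:
        for n in('scene','top'):
            f=np.load(n+'0.npz');meas(f['im'],f['d'],n,y0,y1)
E
python3 line.py old -.06 .06; python3 line.py new -.06 .06
```

```text
scene rail -1 86 dang -0.87 lat0 -0.0461 ends -0.1045 0.0689
scene rail 1 152 dang -0.22 lat0 0.0514 ends -0.1041 0.1051
scene red n 23 along -0.005320883197346488 lat -0.03565982726122892 0.032316259853360695 fit@0 [ 0.01097411 -0.00515687]
top rail -1 221 dang -0.54 lat0 -0.049 ends -0.1041 0.1037
top rail 1 208 dang -0.56 lat0 0.0486 ends -0.1039 0.105
top red n 6 along -0.005118533173579131 lat -0.025950459032470487 0.031479106577618425 fit@0 [ 0.00842135 -0.00513847]
scene rail -1 84 dang -0.27 lat0 -0.0457 ends -0.0725 0.0702
scene rail 1 146 dang -0.15 lat0 0.0511 ends -0.0855 0.1051
scene red n 23 along -0.0052938924224343285 lat -0.03565982726122892 0.032316259853360695 fit@0 [ 0.01097411 -0.00515687]
top rail -1 147 dang -0.61 lat0 -0.0488 ends -0.0271 0.1037
top rail 1 179 dang -0.44 lat0 0.0484 ends -0.1039 0.105
top red n 32 along -0.005256012751056935 lat -0.033444034467826254 0.031479106577618425 fit@0 [ 0.01776227 -0.00528909]
```

{"fn": "drive_tool", "kwargs": {
  "rows": [
    [0.1,0,0,0],
    [0.3,0,0,0],
    [0.6,0,0,0],
    [0.9,0.01,0,0],
    [1.2,0.01,0,0],
    [1.5,0.01,0,0],
    [1.7,0.01,0,0],
    [1.8,0.01,0,0]
  ],
  "grip": 25,
  "newtons": 110
}}

```text
clock: 14.68
position: [0.5503, -0.0708, 0.0937]
ee_rot: [0.002, 0.814, 0.581, -0.001]
contact_force: [-3.2, -7.9, 5.5]
width: 0.0333
gripper_force: 108.9
```

```bash
python3 go.py; python3 line.py new -.01 .08;python3 - <<'E'
from rig import get_state
s=get_state();print(s['contact_force'],s['moment'],s['width'])
E
```

```text
t 14.68 pos [ 0.5503 -0.0708  0.0937] yaw_y -18.92 zt [ 0.    -0.005 -1.   ]
scene rail -1 101 dang -0.79 lat0 -0.046 ends -0.1045 0.1035
scene rail 1 149 dang -0.23 lat0 0.0509 ends -0.0808 0.1051
scene red n 24 along 0.03751414267463896 lat -0.03437918655710696 0.032292948093645024 fit@0 [0.00314727 0.03776748]
top rail -1 75 dang -0.44 lat0 -0.049 ends 0.0345 0.1037
top rail 1 176 dang -0.4 lat0 0.048 ends -0.1039 0.105
top red n 35 along 0.03801455654978902 lat -0.03547730231634421 0.03581640977032783 fit@0 [0.01704357 0.03795236]
[-1.71003088 -5.29179031  5.19801948] [-0.77039085  0.46628834  0.1504744 ] 0.0328350851057685
```

{"fn": "drive_tool", "kwargs": {
  "rows": [
    [0.2,0,0,0],
    [0.5,0,0,0],
    [0.8,0.01,0,0],
    [1.1,0.01,0,0],
    [1.4,0.01,0,0],
    [1.6,0.01,0,0],
    [1.7,0.01,0,0],
    [1.7,0.01,0,0]
  ]
}}

```text
clock: 15.45
position: [0.5645, -0.0303, 0.0937]
ee_rot: [0.002, 0.814, 0.581, -0.001]
contact_force: [-1.7, -5.3, 6.2]
width: 0.0329
gripper_force: 108.9
```

```bash
python3 go.py; python3 line.py new .05 .13;python3 - <<'E'
from rig import get_state
s=get_state();print(s['contact_force'],s['moment'],s['width'])
E
```

```text
t 15.45 pos [ 0.5645 -0.0303  0.0937] yaw_y -18.93 zt [ 0.    -0.004 -1.   ]
scene rail -1 108 dang -0.78 lat0 -0.0458 ends -0.1045 0.1035
scene rail 1 150 dang -0.1 lat0 0.0508 ends -0.078 0.1051
scene red n 23 along 0.08047856991225703 lat -0.033119116263668855 0.03226998618882459 fit@0 [0.00227633 0.0807286 ]
top rail -1 22 dang -0.63 lat0 -0.048 ends -0.1041 0.1037
top rail 1 148 dang -0.39 lat0 0.0482 ends -0.0798 0.105
top red n 22 along 0.08029692232162679 lat -0.008663892939013665 0.035008189403638396 fit@0 [0.04297096 0.07977376]
[-1.62276027 -5.18646624  6.28616732] [-0.71042261  0.42910121  0.07569197] 0.032899141560901055
```

{"fn": "drive_tool", "kwargs": {
  "rows": [
    [0.15,0,0,0],
    [0.35,0,0,0],
    [0.55,0,0,0],
    [0.75,0,0,0],
    [0.9,0,0,0],
    [0.98,0,0,0],
    [1.0,0,0,0],
    [1.0,0,0,0]
  ]
}}

```text
clock: 16.22
position: [0.5725, -0.0082, 0.0944]
ee_rot: [0.003, 0.814, 0.581, -0.002]
contact_force: [-2.7, -8.2, 8.9]
width: 0.0331
gripper_force: 109.4
```

```bash
python3 go.py; python3 line.py new .08 .15;python3 - <<'E'
from h import *
s=get_state();print(s['contact_force'],s['moment'],s['width'])
im,d=eyes.get_image('scene');P=cloud('scene',d)
cv2.imwrite('pics/c9.png',cv2.resize(im[120:220,200:300],(600,600),interpolation=cv2.INTER_CUBIC)[:,:,::-1])
E
```

```text
t 16.22 pos [ 0.5725 -0.0082  0.0944] yaw_y -18.92 zt [ 0.    -0.007 -1.   ]
scene rail -1 104 dang -0.84 lat0 -0.0457 ends -0.1045 0.1035
scene rail 1 147 dang 0.04 lat0 0.0507 ends -0.0772 0.1051
scene red n 22 along 0.10359827819092843 lat -0.03325037853573292 0.03190475700990045 fit@0 [-0.00973042  0.10379561]
top rail -1 51 dang 0.7 lat0 -0.0465 ends -0.1041 -0.0588
top rail 1 142 dang -0.82 lat0 0.0481 ends -0.1039 0.105
top red n 8 along 0.10358905889185631 lat 0.02068239864949068 0.03560463992064321 fit@0 [-0.07308214  0.10567464]
[-3.64669467 -7.64601826  8.39338927] [-1.37426527  0.7490184   0.13429582] 0.03334802136627588
```

View pics/c9.png

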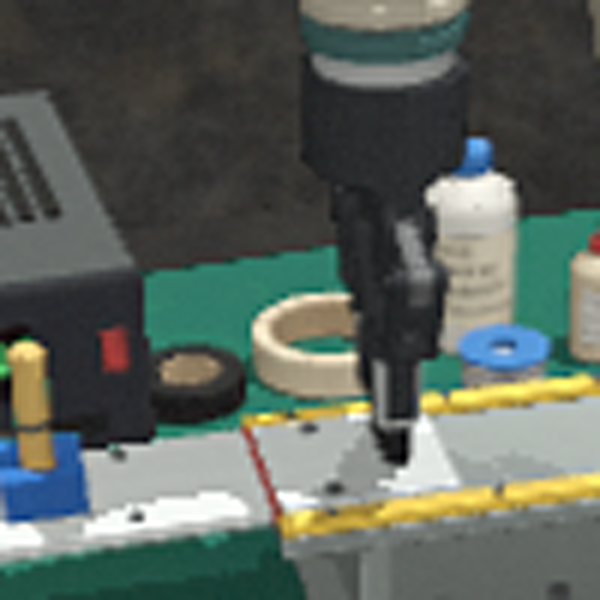

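The picture shows the red line, from (250,420) to (278,520), lying at the ends of the yellow rails. The pin is upright in the block at (32,405), and the fingers hold the grip at (395,400). I'll nudge about 1.5 mm, let it settle and check that the plate is level.

{"fn": "drive_tool", "kwargs": {
  "rows": [
    [0.02,0,0,0],
    [0.04,0,0,0],
    [0.06,0,0,0],
    [0.06,0,0,0],
    [0.06,0,0,0],
    [0.06,0,0,0],
    [0.06,0,0,0],
    [0.06,0,0,0]
  ]
}}

```text
clock: 17.03
position: [0.5729, -0.0072, 0.0945]
ee_rot: [0.003, 0.814, 0.581, -0.002]
contact_force: [-5.1, -9.4, 10.3]
width: 0.0331
gripper_force: 109.4
```

```bash
python3 go.py; python3 line.py new .08 .15;python3 - <<'E'
from h import *
s=get_state();print(s['contact_force'],s['width'])
im,d=eyes.get_image('scene');P=cloud('scene',d);hsv=cv2.cvtColor(im,cv2.COLOR_RGB2HSV);H,S,V=[hsv[...,i].astype(int) for i in range(3)]
u=np.array([.3338,.9426]);n=np.array([-.9426,.3338]);q=P[...,:2]-[.5585,-.0455];al=q@u;la=q@n
m=(np.abs(la)<.036)&(S<50)&(P[...,2]>.06)&(P[...,2]<.095)&(al>.03)&(al<.21)
A=np.c_[al[m],la[m],np.ones(m.sum())];k=np.linalg.lstsq(A,P[m][:,2],rcond=None)[0];print('plate tilt',m.sum(),k.round(4),'z@line',k[[0]]*.105+k[2])
b=(H>95)&(H<125)&(S>90)&(np.abs(la)<.03)&(al>.17)&(al<.25);t=b&(P[...,2]>.09);print('block z',np.median(P[t][:,2]),cv2.minAreaRect(P[t&(P[...,2]>.0965)][:,:2].astype(np.float32)*1000))
p=(H>12)&(H<35)&(S>90)&(V>70)&(np.abs(la)<.03)&(al>.17)&(al<.25)&(P[...,2]>.09);w=P[p];k=np.polyfit(w[:,2],w[:,:2],1);print('pin z',w[:,2].min(),w[:,2].max(),'slope',k[0],'mean',w.mean(0))
E
```

```text
t 17.03 pos [ 0.5729 -0.0072  0.0945] yaw_y -18.92 zt [ 0.    -0.007 -1.   ]
scene rail -1 103 dang -0.94 lat0 -0.0458 ends -0.1045 0.1035
scene rail 1 149 dang -0.03 lat0 0.0507 ends -0.0772 0.1051
scene red n 24 along 0.10468263826914043 lat -0.03325037853573292 0.03190475700990045 fit@0 [-0.00138422  0.10494901]
top rail -1 55 dang -0.55 lat0 -0.0486 ends -0.1041 -0.0576
top rail 1 140 dang -0.75 lat0 0.0481 ends -0.1039 0.105
top red n 7 along 0.10450472974340458 lat 0.02183362333066315 0.03560463992064321 fit@0 [-0.08787066  0.10706731]
[ -3.80818528 -10.05972367   9.60618044] 0.0329661863986183
plate tilt 678 [-0.0256  0.0031  0.0805] z@line [0.07781681]
block z 0.09748274860662184 ((627.2567749023438, 153.33535766601562), (39.60289001464844, 41.2667236328125), 69.74022674560547)
pin z 0.09487339659051273 0.15690671603649303 slope [0.03295765 0.00251924] mean [0.62345254 0.15588936 0.130179  ]
```

{"fn": "drive_tool", "kwargs": {
  "rows": [
    [0,0,0.02,0],
    [0,0,0.04,0],
    [0,0,0.06,0],
    [0,0,0.06,0],
    [0,0,0.06,0],
    [0,0,0.06,0],
    [0,0,0.06,0],
    [0,0,0.06,0]
  ]
}}

```text
clock: 17.85
position: [0.5727, -0.0077, 0.0937]
ee_rot: [0.003, 0.814, 0.581, -0.002]
contact_force: [-4.9, -10.8, 14.3]
width: 0.0327
gripper_force: 110.0
```

```bash
cat > tilt.py <<'E'
from h import *
u=np.array([.3338,.9426]);n=np.array([-.9426,.3338])
def tilt(im,d,a0,a1):
    P=cloud('scene',d);hsv=cv2.cvtColor(im,cv2.COLOR_RGB2HSV);S=hsv[...,1]
    q=P[...,:2]-[.5585,-.0455];al=q@u;la=q@n
    m=(np.abs(la)<.036)&(S<50)&(P[...,2]>.06)&(P[...,2]<.095)&(al>a0)&(al<a1)
    A=np.c_[al[m],la[m],np.ones(m.sum())];k=np.linalg.lstsq(A,P[m][:,2],rcond=None)[0];print('tilt',m.sum(),k.round(4))
f=np.load('last.npz');tilt(f['im'],f['d'],-.08,.1)
f=np.load('scene0.npz');tilt(f['im'],f['d'],-.08,.1)
for _ in range(2): tilt(*eyes.get_image('scene'),.03,.21)
s=get_state();print(s['clock'],s['position'],s['contact_force'],s['width'])
E
python3 tilt.py; python3 line.py new .08 .15|grep red
```

```text
tilt 632 [-0.0171  0.0094  0.078 ]
tilt 643 [-0.0164  0.0096  0.078 ]
tilt 684 [-0.0139 -0.0001  0.0793]
tilt 680 [-0.014   0.0064  0.0794]
17.95 [ 0.57274875 -0.0076391   0.09370959] [ -4.8652429  -10.55029668  13.40561047] 0.033444652308468194
scene red n 21 along 0.10443950280418565 lat -0.03325037853573292 0.03190475700990045 fit@0 [-0.01233509  0.10460647]
top red n 7 along 0.1045333096097464 lat 0.02183362333066315 0.03560463992064321 fit@0 [-0.08787066  0.10706731]
```

The tilt now matches the flat baseline, about -0.014 against -0.017, so the plate is level. The red line is within 1 mm of the edge and the pin is home. Handing in.

```bash
python3 -c "
from rig import order
print(order.sign_off())"
```

```text
the job is handed in; nothing more can be done
None
```

The job is handed in but no verdict came back: by my last measurements the pin is home and free in the blue block, the red line is within about 1 mm of the stand's outer edge, and the plate is level and held by the gripper.

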